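# Index the mark and extend the sample board to it

## Task

First turn the white disc clockwise by its blue peg as far as its stop, so that its red line lies straight across in front of the orange-handled board. Then slide the board straight out along its stand, without lifting it off, until its yellow nose edge stands right above the red line, with the sample tin still in its ring. So far out the board would tip by itself: finish while still holding it with the gripper, level and still, resting on the stand but not on the disc; leave the vial, brass weight and loupe near the robot alone.

Things in the scene. Friction and masses are not known exactly. Their poses are not given: they have to be found in the camera images.
- stand: Fixed low stand with a flat aluminium bed, 130 mm wide (its x), 230 mm long (its y), top 60 mm above the table; no guides or lips. Origin on the table under the middle of its outlet edge; +y points outward, towards the turntable; the bed runs from y = 0 back to y = -230 mm; z up. Place and yaw vary.
- turntable_base: Fixed grey base of the turntable, 170 mm square, beyond the stand's outlet edge (axis 145 to 170 mm from it along the stand's +y), with the same x and y directions as the stand. Origin on the table under the disc's axis; the red line's middle is on this axis, 30 mm above the table.
- index_disc (a joint): Turn of the white disc (190 mm across, top 30 mm above the table), rad, growing clockwise seen from above. Starts at 0.1 to 0.8; firm stop at 1.571. Friction 0.08 N m keeps it where it is left. At value q the peg is at 75 mm * (-cos q, sin q) in the base's x, y. A red line 184 x 4 mm runs through the centre, square to the peg's direction: along the base's x at the stop, peg on the far side.
- peg (a point): Middle of the top of the blue upright round peg on the disc, 16 mm in diameter, 46 mm tall (a 24 mm foot collar 4 mm high), top 76 mm above the table.
- board: Loose black board 100 mm wide (x), 240 mm long (y), 8 mm thick, 0.36 to 0.54 kg, centre of mass near its middle. Lies on the stand, nose (+y) outward, at first overhanging the outlet edge by 8 to 30 mm, up to 0.1 rad askew. Origin: centre of its underside, 60 mm above the table. At the end it overhangs by 145 to 170 mm; the disc is 30 mm below.
- board_nose (a point): Middle of the board's nose end, at its underside (board frame y = +120 mm, z = 0); a yellow stripe marks this edge.
- board_handle (a point): Middle of the top of the orange upright handle block on the board's tail (board frame y = -90 mm), 22 mm wide (board x), 50 mm long (board y); its top is 52 mm above the board's underside, 112 mm above the table. A 40 x 58 mm steel flange at its foot rises 4 mm above the board. Grip it from above across the 22 mm.
- board_nest (a point): Centre of the aluminium ring (75 mm outside, 67 mm inside, 6 mm high) on the board near the nose, at the board's upper face (board frame y = +70 mm).
- tin: Small round light grey sample tin, 62 mm across, 20 mm tall, 50 g, standing loose in the ring on the board. Origin at the centre of its underside.
- vial_blue: Bystander: white vial with blue cap, 26 mm across, 52 mm tall, standing on the paper sheet on the robot's side of the stand; origin under its centre.
- brass_weight: Bystander: brass check weight, 29 mm across, 30 mm tall; origin under its centre.
- loupe: Bystander: black eyepiece loupe, 38 mm across, 30 mm tall; origin under its centre.
Mind the look-alikes: they are no part of the job. Of the things shaped like the tin, the grey one is meant.

How it is judged:
By the outcome, as a careful person would: the job done as asked, in the order asked, and still so for the second after the job is handed in, while the arm keeps its last pose, push and grip.
It also fails if it takes over 48 s, if anything falls off the work surface, if the arm or the gripper's body presses on something with over 40 N, if the wrist force passes 120 N, or if a joint passes its speed limit or range.

## Robot

A 6-joint arm with a two-finger parallel gripper is mounted at the origin on a cart in front of the work surface, level with it; the furniture and walls round the work are solid. World frame = base frame: x ahead of the robot, y to its left, z up, the work surface at z = 0. Lengths are in m, angles in rad, forces in N, time in s.
With the tool pointing down it reaches from about 0.375 to 0.9 m from the base axis. Payload 3.1 kg.
Tool frame: the origin (TCP) lies between the finger pads; the fingertips stand manip.nose_length ahead of it and the grasp point (between the pads) lies 5 mm behind it (manip.nose_length is the distance from the TCP to the fingertips, in m); z points along the fingers, y is the line along which they close (so a half turn about z gives the same grasp; the last joint's range is limited). The gripper opens to 85 mm and grips with 20 to 120 N. Pads are 22 mm wide; open, the fingers measure 114 mm over their backs; the gripper's body (76 mm by 85 mm) begins 54 mm behind the grasp point. The pads swing forward as they close: fully open they stand 13 mm farther back than shut.
Start: joints at [1.099, 0.527, 1.433, -0, 1.181, -0.178], TCP at [0.181, 0.598, 0.245] pointing down, gripper open.
Joint ranges: [-3.08, 3.08], [-0.75, 2.2], [0.22, 2.44], [-1.43, 4.57], [0, 2.65], [-2.85, 2.85]. Speed limits (rad/s): [2.79, 2.79, 3.14, 3.14, 3.14, 3.14].

## Interface

Orientations are given as a unit quaternion [x, y, z, w].
In Python, from station import monitor, eyes, job, manip gives the robot as it stands.
- The arm moves only by the shell command python3 -m pendant 'ROWS' [FORCE]. ROWS is JSON, a list that holds one entry, the list of rows, each a list of 7 numbers: the shift along the tool's x, y, z as a fraction of full scale, then the turn, a rotation vector about the tool's x, y, z as a fraction of full scale, then the opening, from 0 (shut) to 1 (fully open). A call has 1 to 20 rows; each row shifts and turns the commanded pose from where the row before left it, along the tool's axes as they then stand; what a row does not reach is not made up. Full scale, the value 1, is 800 mm for a shift and 0.12 rad for a turn. A row lasts 1/10 s, in which the tool goes at most 50 mm and 8.59 degrees, less where a joint would pass 70% of its speed; a pose out of reach is approached as far as the arm can. A call with a number of a shift or a turn outside -1 to 1 is refused whole. A call with a gripper value outside its range is refused whole. The fingers move at their own pace and stop on an object; FORCE is the grip in N (left out, the last holds). Time passes only in rows, so rows that do not move let the fingers close. It gives the time, the measured TCP pose, the force, the opening and the grip force at its end, in the units of the state.
- monitor.sense(): the state, without advancing time (a new reading comes with each control period).
- eyes.snapshot(name): name is "side" or "top" or "wrist"; returns a dict with "pixels" (420x560x3 uint8, red, green, blue), "depth" (420x560 float32, m along the optical axis (not along the pixel's ray), 0 where there is no reading), "intrinsics" (3x3 intrinsics, pixels), "k1" (the pictures are not rectified: a ray, as slopes to the right and down, at radius r is drawn at 1 + k1 r^2 times it, then the intrinsics apply), "eye" and "attitude" of the camera in the world. Camera axes: x right, y down, z forward; pixel columns grow to the right and rows downward; lengths in m; the calibration is good to about 2 mm. A picture is of the moment at which its call begins.
- job.sign_off(): hands the job in; it is judged then, once.
The state is a dict: "t": time; "q": joint angles; "qd": joint speeds; "tau": joint torques, N m; "tcp_pos": TCP position; "tool_rot": TCP orientation; "force": force on the tool from outside, world axes, zero at the start; "ft_torque": the same for the moment, N m; "finger_gap": opening from 0.0 (shut) to 1.0 (fully open); "gripper_force": force on a finger pad.
Only numpy, scipy, OpenCV 4.12 (cv2) and the standard library are available. Lean on these libraries where they do the work, as an engineer would, in place of code of your own. Each camera call takes 0.05 s, during which the arm holds its last target. There are 200 camera calls.

## Working session

There is one attempt and no reset: what is moved stays moved. The work goes in short steps, Python scripts to look and compute and a shell command to move; the robot and the scene stay as the last step left them, time stands still between calls to the robot, and variables do not carry over. Pictures are saved under pics/ and viewed, at most 10 in all, crops included, and the job is handed in when it is done.

```bash
mkdir -p pics; ls; cat > h.py <<'E'
import numpy as np, cv2
from scipy.spatial.transform import Rotation as R
from station import monitor, eyes, job, manip
def att(s):
    a=np.array(s["attitude"],float)
    return R.from_quat(a).as_matrix() if a.size==4 else a.reshape(3,3)
def ray(s,px):
    K=np.array(s["intrinsics"]);px=np.atleast_2d(np.array(px,float))
    d=np.c_[(px[:,0]-K[0,2])/K[0,0],(px[:,1]-K[1,2])/K[1,1]]
    u=d.copy()
    for _ in range(20): u=d/(1+s["k1"]*(u**2).sum(1,keepdims=True))
    return np.c_[u,np.ones(len(u))]@att(s).T
def plane(s,px,z):
    r=ray(s,px);e=np.array(s["eye"]);return e+r*((z-e[2])/r[:,2:3])
def save(s,n,box=None,k=1):
    im=s["pixels"][:,:,::-1]
    if box: im=im[box[1]:box[3],box[0]:box[2]]
    cv2.imwrite("pics/"+n,cv2.resize(im,None,fx=k,fy=k,interpolation=cv2.INTER_CUBIC) if k!=1 else im)
E
python3 - <<'E'
from h import *
import pickle
S={n:eyes.snapshot(n) for n in("top","side")}
pickle.dump(S,open("s0.pkl","wb"))
for n in S: save(S[n],n+"0.png"); print(n,S[n]["eye"],S[n]["attitude"],S[n]["k1"])
print(manip.nose_length, monitor.sense())
E
```

```text
pics
top [ 0.35815109 -0.03178759  1.1804091 ] [ 0.71153994 -0.69935206  0.05294087 -0.0426012 ] 0.04246222521970187
side [ 0.18180967 -1.09449458  0.78147676] [ 0.85992356 -0.12612984  0.07164536 -0.48937682] -0.08791523903365256
0.014 {'t': 0.1, 'q': array([ 1.09851314e+00,  5.28373986e-01,  1.43376402e+00, -5.77453256e-06,
        1.18142446e+00, -1.78508221e-01]), 'qd': array([ 0.00057917, -0.00123402, -0.0024174 , -0.00045642,  0.0007429 ,
        0.00068184]), 'tau': array([-2.15105542e-04, -4.43306279e+01, -1.78586143e+01, -2.73510423e-04,
        3.84371640e-03,  1.16918289e-05]), 'tcp_pos': array([0.18067248, 0.5976714 , 0.24443421]), 'tool_rot': array([ 1.46358690e-01,  9.89231097e-01, -9.34074926e-04, -3.12328147e-04]), 'force': array([ 0.24458312, -0.22302549, -0.35213702]), 'ft_torque': array([ 0.00082871, -0.05111488,  0.0158857 ]), 'gripper_force': 0.0, 'finger_gap': 1.0028959443204524}
```

View pics/top0.png

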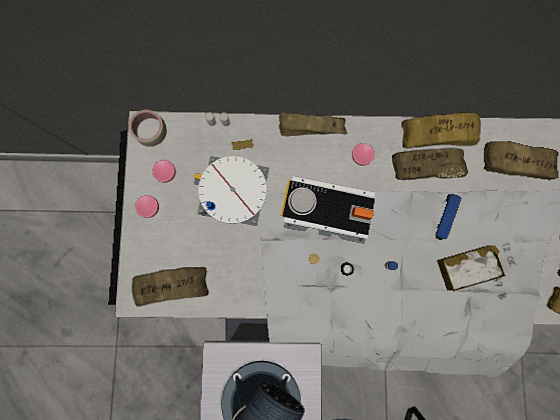

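View pics/side0.png

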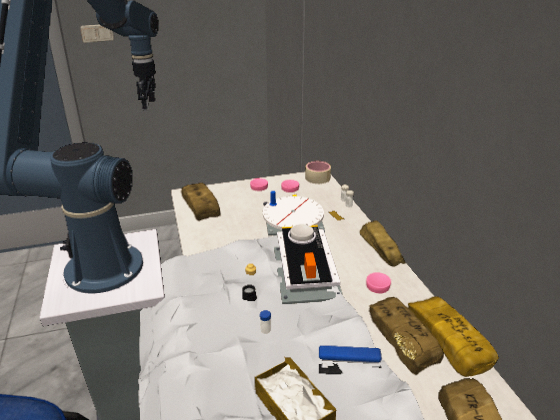

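Top view: the peg is at (210,206), on the disc centred at (232,190). The board's orange handle is at (363,212), the grey tin in its ring at (302,201) and the yellow nose at (286,203).

Things that could be mistaken for the targets:
- **Blue:** vial cap (391,265), blue bar (449,216), a small blue mark near the disc.
- **Tin-shaped:** pink tins at (163,171), (147,206) and (363,154).
- **Yellow/orange:** brass weight (313,259), tape (242,145).

My choice is the peg on the disc, the handle on the board, and the grey tin.

```bash
cat >> h.py <<'E'
def mask(s,lo,hi,box):
    hsv=cv2.cvtColor(s["pixels"],cv2.COLOR_RGB2HSV)
    m=cv2.inRange(hsv,np.array(lo),np.array(hi)); k=np.zeros_like(m); x0,y0,x1,y1=box
    k[y0:y1,x0:x1]=m[y0:y1,x0:x1]
    n,l,st,c=cv2.connectedComponentsWithStats(k)
    if n<2: return None,None
    i=1+np.argmax(st[1:,4]); v,u=np.nonzero(l==i)
    return np.c_[u,v].astype(float),st[i]
def rect(p): return cv2.minAreaRect(p[:,:2].astype(np.float32))
E
python3 - <<'E'
from h import *
import pickle
s=pickle.load(open("s0.pkl","rb"))["top"]
save(s,"c0.png",(185,130,400,260),3.6)
def rep(n,lo,hi,box,z):
    p,st=mask(s,lo,hi,box)
    if p is None: print(n,None);return
    w=plane(s,p,z); print(n,st,p.mean(0),w.mean(0)[:2].round(4),rect(w*1000)); return w
rep("peg",(100,120,40),(130,255,255),(195,190,225,220),.076)
rep("handle",(3,150,100),(18,255,255),(340,195,385,225),.112)
rep("red",(0,120,80),(6,255,255),(200,155,262,222),.03)
rep("red2",(172,100,80),(180,255,255),(200,155,262,222),.03)
rep("yel",(20,120,100),(35,255,255),(278,170,296,235),.068)
w=rep("disc",(0,0,170),(180,60,255),(196,150,272,228),.03)
rep("tin",(0,0,110),(180,60,255),(287,185,320,218),.088)
# depth-based: stand bed & board points
r=ray(s,[(u,v) for v in range(420) for u in range(560)]); d=s["depth"].reshape(-1)
P=(np.array(s["eye"])+r*d[:,None])
z=P[:,2].reshape(420,560); 
for v in (175,182,186,195,205,215,225,232,238): print(v,(z[v,275:385:5]*1000).astype(int))
E
```

```text
peg [206 201   9   9  54] [210.25925926 205.24074074] [0.5084 0.1433] ((508.49432373046875, 142.4358673095703), (24.01168441772461, 18.72298812866211), 28.27898406982422)
handle [354 207  20  11 155] [363.18709677 212.01935484] [ 0.4931 -0.2545] ((493.1562805175781, -254.76123046875), (48.51469802856445, 21.151811599731445), 78.37300872802734)
red [212 164  19  23  29] [220.72413793 175.        ] [0.6001 0.1249] ((599.6908569335938, 124.76801300048828), (80.44279479980469, 2.8461437225341797), 40.820072174072266)
red2 [251 212   1   1   1] [251. 212.] [0.4979 0.0381] ((497.8783264160156, 38.138057708740234), (0.0, 0.0), 0.0)
yel [280 180  10  36  81] [284.88888889 197.81481481] [ 0.5333 -0.0539] ((534.0499877929688, -54.156185150146484), (5.7982177734375, 97.99990844726562), 78.51897430419922)
disc [ 196  156   76   67 3363] [232.7234612  188.68658935] [0.5623 0.0904] ((562.2571411132812, 91.92640686035156), (187.552001953125, 188.93495178222656), 49.18156433105469)
tin [288 188  29  27 556] [302.19244604 200.27877698] [ 0.5244 -0.0991] ((522.5596313476562, -98.63845825195312), (69.16850280761719, 73.7399673461914), 1.0396537780761719)
175 [ 0  3 -1 -3 -3  4 -4  2 -1 -1  1 -1  0  2  2  0 -2  1  2 -4  0 -2]
182 [ 0  1 -2 72 72 70 60 59 61 60 55  0  0  0 -3  3  4 -2  0  1  1 -2]
186 [-3  4  2 65 67 68 65 68 68 62 58 60 59 58 61  1 -1 -1  0  1 -1 -3]
195 [ 5  8 66 74 86 85 88 85 65 69 67 69 66 69 68 61 66 58 58 58 17 16]
205 [ 5  0 66 74 87 84 87 86 75 65 68 68 67 66 65 67 77 68 70 65 14 12]
215 [  7  67  69  71  69  73  67  65  68  68  68  69  69  67  68  67 100 110
 110 114  -1   6]
225 [-1  4 16 17 10 59 65 58 61 59 68 66 68 69 66 66 66 69 66  4  6  5]
232 [ 1  6 12  9 12  8 10 19 15 13 12 14 58 56 62 62 58 64 69  6  1  2]
238 [ 6 12 14 17 21 23 22 15 12  8 10 15 15  8 13 12 17 22 57  0  3  3]
```

View pics/c0.png

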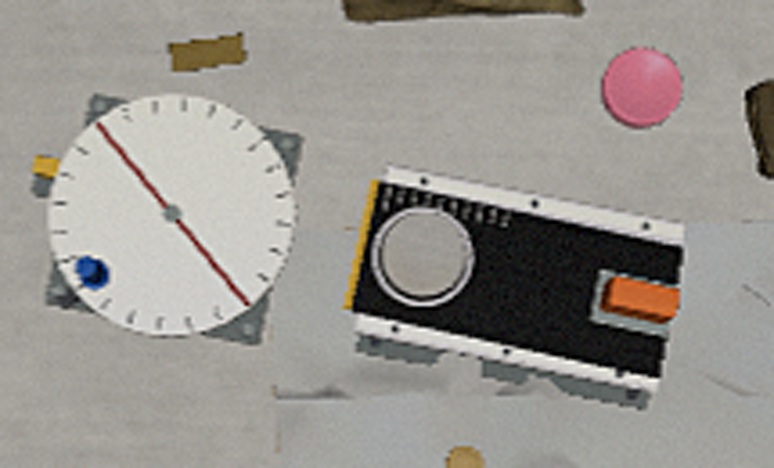

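Close crop: the blue peg stands on the disc at (93,271). The grey tin is in its ring at (422,255), the orange handle is at (641,297), and the disc hub is at (172,213). The choices hold, so I'm reaching above the peg.

```bash
python3 -m pendant '[[[-0.04,-0.03,0.006,0,0,0,1],[-0.04,-0.03,0.006,0,0,0,1],[-0.04,-0.03,0.006,0,0,0,1],[-0.04,-0.03,0.006,0,0,0,1],[-0.04,-0.03,0.006,0,0,0,1],[-0.04,-0.03,0.006,0,0,0,1],[-0.04,-0.03,0.006,0,0,0,1],[-0.04,-0.03,0.006,0,0,0,1],[-0.04,-0.03,0.006,0,0,0,1],[-0.04,-0.03,0.006,0,0,0,1],[-0.04,-0.03,0.006,0,0,0,1],[-0.04,-0.03,0.006,0,0,0,1],[-0.04,-0.03,0.006,0,0,0,1],[-0.04,-0.03,0.006,0,0,0,1],[0,0,0,0,0,1,1],[0,0,0,0,0,1,1],[0,0,0,0,0,1,1],[0,0,0,0,0,1,1],[0,0,0,0,0,0.2,1],[0,0,0,0,0,0,1]]]' 20
cat >> h.py <<'E'
def err(target,st=None):
    st=st or monitor.sense(); M=R.from_quat(st["tool_rot"]).as_matrix()
    d=M.T@(np.array(target)-st["tcp_pos"]); h=np.degrees(np.arctan2(M[1,1],M[0,1]))
    print("tcp",st["tcp_pos"].round(4),"toolx",M[:,0].round(3),"y heading",h.round(2),"tilt",M[:,2].round(4),"F",st["force"].round(1),"gap",round(st["finger_gap"],3),"t",st["t"]); print("d tool mm",(d*1000).round(1),"units",(d/.8).round(4))
E
python3 - <<'E'
from h import *
s=eyes.snapshot("wrist"); save(s,"w1.png")
p,st=mask(s,(100,120,40),(130,255,255),(0,0,560,420)); print(st, s["eye"])
r=rect(p); print(r)
w=plane(s,p,.076); print(w.mean(0),rect(w*1000))
err([.5105,.1455,.055])
E
```

```text
t: 2.1
tcp_pos: [0.5123, 0.1469, 0.1779]
tool_rot: [0.388, 0.922, -0.0, -0.0]
force: [-0.8, 0.8, -0.1]
finger_gap: 0.998
gripper_force: 0.0
[273 189  27  39 754] [0.45801359 0.20269709 0.30618658]
((287.5, 207.50001525878906), (37.593021392822266, 25.46623992919922), 75.96376037597656)
[0.50861656 0.15519505 0.076     ] ((509.67352294921875, 155.39993286132812), (18.022518157958984, 28.05924415588379), 57.48660659790039)
tcp [0.5123 0.1469 0.178 ] toolx [-0.7    0.714  0.   ] y heading 44.41 tilt [-3.e-04 -1.e-04 -1.e+00] F [-0.9 -0.  -0.3] gap 1.001 t 2.15
d tool mm [  0.3  -2.2 123. ] units [ 0.0003 -0.0028  0.1537]
```

View pics/w1.png

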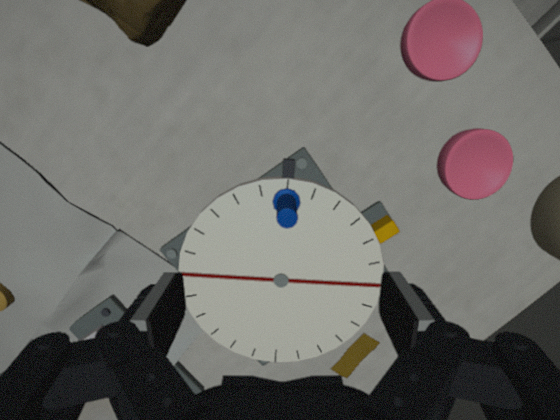

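The wrist view shows the peg's top at about (287,216), its foot collar at (287,201), and the hub at (281,280). The red line runs from (180,273) to (381,285). The yellow stop mark is at (385,228).

```bash
python3 - <<'E'
from h import *
s=eyes.snapshot("wrist")
p=plane(s,[(287,216)],.076)[0]; c=plane(s,[(281,280)],.03)[0]; f=plane(s,[(287,200)],.034)[0]
print("peg",p,"hub",c,"foot",f, np.hypot(*(p-c)[:2]))
l=plane(s,[(180,273),(381,285)],.03); d=l[0]-l[1]; print(l, np.degrees(np.arctan2(d[1],d[0])))
err([p[0],p[1],.055])
E
```

```text
peg [0.51376883 0.15086745 0.076     ] hub [0.56448139 0.09264769 0.03      ] foot [0.51403871 0.15142613 0.034     ] 0.07720948288526852
[[0.49356984 0.03272618 0.03      ]
 [0.6346709  0.15359844 0.03      ]] -139.41544662428893
tcp [0.5123 0.1469 0.178 ] toolx [-0.7    0.715  0.   ] y heading 44.39 tilt [-3.e-04 -0.e+00 -1.e+00] F [-0.1  0.1  0.8] gap 1.002 t 2.2
d tool mm [  1.8   3.8 123. ] units [0.0023 0.0048 0.1538]
```

```bash
python3 -m pendant '[[[0.002,0.004,0.04,0,0,0.5,1],[0,0,0.04,0,0,0,1],[0,0,0.04,0,0,0,0.7],[0,0,0.034,0,0,0,0.5],[0,0,0,0,0,0,0],[0,0,0,0,0,0,0],[0,0,0,0,0,0,0],[0,0,0,0,0,0,0],[0,0,0,0,0,0,0],[0,0,0,0,0,0,0],[0,0,0,0,0,0,0]]]' 20
python3 - <<'E'
from h import *
err([.5133,.15,.055])
E
```

```text
t: 3.3
tcp_pos: [0.5145, 0.1504, 0.0561]
tool_rot: [0.416, 0.909, 0.001, 0.001]
force: [-0.4, 0.9, 6.5]
finger_gap: 0.172
gripper_force: 22.3
tcp [0.5145 0.1504 0.0561] toolx [-0.654  0.756 -0.001] y heading 40.86 tilt [ 2.5e-03  2.0e-04 -1.0e+00] F [-0.4  0.9  6.5] gap 0.172 t 3.3
d tool mm [ 0.5 -1.2  1.1] units [ 0.0006 -0.0015  0.0014]
```

```bash
python3 -m pendant '[[[-0.0007,0.0112,0,0,0,1,0],[-0.0007,0.0112,0,0,0,1,0],[-0.0007,0.0112,0,0,0,1,0],[0,0,0,0,0,0,0]]]' 20
python3 - <<'E'
from h import *
err([.5645,.0926,.055])
E
```

```text
t: 3.7
tcp_pos: [0.5387, 0.1643, 0.0561]
tool_rot: [0.572, 0.82, 0.001, 0.001]
force: [-0.5, 0.9, 7.3]
finger_gap: 0.171
gripper_force: 22.7
tcp [0.5387 0.1643 0.0561] toolx [-0.345  0.938 -0.001] y heading 20.2 tilt [ 3.8e-03  6.0e-04 -1.0e+00] F [-0.5  0.9  7.3] gap 0.171 t 3.7
d tool mm [-76.2  -0.6   1.1] units [-0.0952 -0.0007  0.0014]
```

```bash
python3 -m pendant '[[[-0.0007,0.0112,0,0,0,1,0],[-0.0007,0.0112,0,0,0,1,0],[-0.0007,0.0112,0,0,0,1,0],[-0.0003,0.0056,0,0,0,0.5,0],[0,0,0,0,0,0,0]]]' 20
python3 - <<'E'
from h import *
err([.5645,.0926,.055])
s=eyes.snapshot("top"); save(s,"t2.png",(185,130,400,260),3.6)
E
```

```text
t: 4.2
tcp_pos: [0.5697, 0.1686, 0.0561]
tool_rot: [0.73, 0.683, 0.002, 0.001]
force: [2.5, 1.7, 5.0]
finger_gap: 0.172
gripper_force: 22.5
tcp [0.5697 0.1686 0.0561] toolx [0.066 0.998 0.001] y heading -3.77 tilt [ 0.0046  0.001  -1.    ] F [2.5 1.7 5. ] gap 0.172 t 4.2
d tool mm [-76.1  -0.2   1. ] units [-0.0952 -0.0002  0.0013]
```

```bash
python3 -m pendant '[[[-0.0001,0.0028,0,0,0,0.25,0],[0,0,0,0,0,0,0]]]' 20;python3 -m pendant '[[[-0.0001,0.0014,0,0,0,0.12,0],[0,0,0,0,0,0,0]]]' 20;
```

```text
t: 4.45
tcp_pos: [0.5715, 0.1684, 0.0561]
tool_rot: [0.74, 0.673, 0.002, 0.001]
force: [2.2, 3.4, 5.0]
finger_gap: 0.17
gripper_force: 22.4
t: 4.65
tcp_pos: [0.5724, 0.1683, 0.0561]
tool_rot: [0.745, 0.668, 0.002, 0.001]
force: [0.9, 3.4, 4.9]
finger_gap: 0.172
gripper_force: 22.4
```

```bash
python3 -m pendant '[[[-0.0001,0.0028,0,0,0,0.25,0],[0,0,0,0,0,0,0]]]' 20;python3 -m pendant '[[[-0.0001,0.0022,0,0,0,0.2,0],[0,0,0,0,0,0,0]]]' 20;python3 -m pendant '[[[-0.0001,0.0011,0,0,0,0.1,0],[0,0,0,0,0,0,0]]]' 20; python3 - <<'E'
from h import *
err([.5645,.0926,.055])
E
```

```text
t: 4.85
tcp_pos: [0.5748, 0.168, 0.0561]
tool_rot: [0.755, 0.656, 0.002, 0.001]
force: [2.3, 3.6, 5.5]
finger_gap: 0.167
gripper_force: 22.5
t: 5.05
tcp_pos: [0.5766, 0.1678, 0.0561]
tool_rot: [0.762, 0.647, 0.002, 0.001]
force: [1.8, 3.0, 5.0]
finger_gap: 0.171
gripper_force: 22.5
t: 5.25
tcp_pos: [0.5773, 0.1676, 0.0561]
tool_rot: [0.766, 0.643, 0.002, 0.001]
force: [1.2, 3.9, 4.7]
finger_gap: 0.173
gripper_force: 22.5
tcp [0.5773 0.1676 0.0561] toolx [0.174 0.985 0.002] y heading -10.03 tilt [ 0.0044  0.0014 -1.    ] F [1.2 3.9 4.7] gap 0.173 t 5.25
d tool mm [-76.1   0.4   1. ] units [-0.0952  0.0005  0.0012]
```

```bash
for i in 1; do python3 -m pendant '[[[0,0.0012,0,0,0,0.1,0],[0,0,0,0,0,0,0]]]' 20;python3 -m pendant '[[[0,0.0012,0,0,0,0.1,0],[0,0,0,0,0,0,0]]]' 20;python3 -m pendant '[[[0,0.0012,0,0,0,0.1,0],[0,0,0,0,0,0,0]]]' 20; done | grep -v rot; python3 - <<'E'
from h import *
err([.5645,.0926,.055])
E
```

```text
t: 5.45
tcp_pos: [0.5783, 0.1675, 0.0561]
force: [2.0, 4.4, 5.7]
finger_gap: 0.171
gripper_force: 22.5
t: 5.65
tcp_pos: [0.5785, 0.1673, 0.0561]
force: [1.2, 2.9, 6.4]
finger_gap: 0.169
gripper_force: 22.5
t: 5.85
tcp_pos: [0.5785, 0.1673, 0.0561]
force: [-1.6, 4.2, 6.8]
finger_gap: 0.17
gripper_force: 22.6
tcp [0.5785 0.1673 0.0561] toolx [0.209 0.978 0.002] y heading -12.08 tilt [ 9.0e-04  1.4e-03 -1.0e+00] F [-1.6  4.2  6.8] gap 0.17 t 5.85
d tool mm [-76.    1.9   1. ] units [-0.095   0.0024  0.0012]
```

```bash
python3 -m pendant '[[[0,0.0012,0,0,0,0,0],[0,0,0,0,0,0,0]]]' 20|grep -v rot;python3 -m pendant '[[[0,0.0012,0,0,0,0,0],[0,0,0,0,0,0,0],[0,0,0,0,0,0,0]]]' 20 | grep -v rot
python3 -m pendant '[[[0,0,0,0,0,0,0.35],[0,0,0,0,0,0,0.35],[0,0,0,0,0,0,0.35],[0,0,0,0,0,0,0.35],[0,0,-0.04,0,0,0,0.4],[0,0,-0.04,0,0,0,0.4],[0,0,-0.04,0,0,0,0.6],[0,0,-0.03,0,0,0,1],[0,0,0,0,0,0,1]]]' 
python3 - <<'E'
from h import *
s=eyes.snapshot("wrist"); save(s,"w3.png"); t=eyes.snapshot("top"); 
hs=cv2.cvtColor(s["pixels"],cv2.COLOR_RGB2HSV)
m=cv2.inRange(hs,(0,110,60),(8,255,255))|cv2.inRange(hs,(172,110,60),(180,255,255))
n,l,st,c=cv2.connectedComponentsWithStats(m)
for i in np.argsort(-st[1:,4])[:5]+1: print(st[i])
err([.5645,.0926,.2])
E
```

```text
t: 6.05
tcp_pos: [0.5785, 0.1673, 0.0561]
force: [-1.8, 4.7, 8.8]
finger_gap: 0.17
gripper_force: 22.7
t: 6.35
tcp_pos: [0.5785, 0.1672, 0.056]
force: [-4.6, 4.3, 9.6]
finger_gap: 0.169
gripper_force: 22.9
t: 7.25
tcp_pos: [0.583, 0.1659, 0.1786]
tool_rot: [0.778, 0.628, 0.003, 0.002]
force: [0.5, 0.7, -1.1]
finger_gap: 0.89
gripper_force: 0.0
[ 253    0   70   83 1985]
[114   0  70  54 870]
[286 276  83   6 200]
[197 280  74   4 184]
[286  51   4   6   8]
tcp [0.5805 0.1657 0.1751] toolx [0.212 0.977 0.   ] y heading -12.23 tilt [ 5.e-04 -0.e+00 -1.e+00] F [ 0.7  0.3 -1.1] gap 0.998 t 7.35
d tool mm [-74.8  -0.1 -25. ] units [-0.0935 -0.0001 -0.0312]
```

View pics/w3.png

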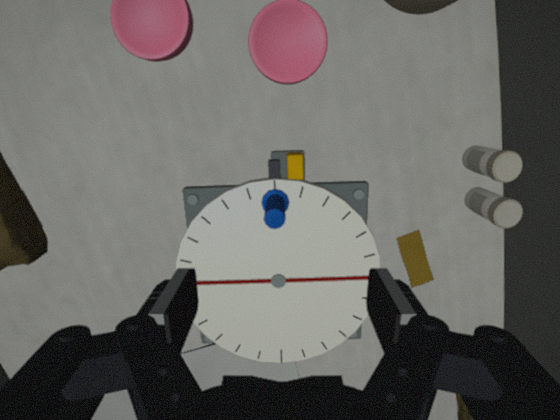

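The disc is at its stop: the arm at (274,168) is against the yellow stop at (294,165). The red line (197,283)–(368,278) is parallel to the base's edge. Next I'm moving above the handle.

```bash
python3 - <<'E'
from h import *
s=eyes.snapshot("wrist")
hs=cv2.cvtColor(s["pixels"],cv2.COLOR_RGB2HSV)
m=cv2.inRange(hs,(0,110,60),(8,255,255))|cv2.inRange(hs,(172,110,60),(180,255,255)); m[:265]=0;m[300:]=0;m[:,:190]=0;m[:,372:]=0
v,u=np.nonzero(m); w=plane(s,np.c_[u,v],.03)[:,:2]
vx,vy,x,y=cv2.fitLine(w.astype(np.float32),cv2.DIST_HUBER,0,.001,.001).ravel(); print("line heading",np.degrees(np.arctan2(vy,vx)),x,y)
hub=plane(s,[(279,280.5)],.03);print("hub",hub)
E
python3 -m pendant '[[[-0.048,0.0004,0,0,0,0,1],[-0.048,0.0004,0,0,0,0,1],[-0.048,0.0004,0,0,0,0,1],[-0.048,0.0004,0,0,0,0,1],[-0.048,0.0004,0,0,0,0,1],[-0.048,0.0004,0,0,0,0,1],[-0.048,0.0004,0,0,0,0,1],[-0.048,0.0004,0,0,0,0,1],[-0.048,0.0004,0,0,0,0,1],[-0.048,0.0004,0,0,0,0,1],[-0.048,0.0004,0,0,0,0,1],[0,0,0,0,0,0,1],[0,0,0,0,0,0,1]]]' 
python3 - <<'E'
from h import *
s=eyes.snapshot("wrist"); save(s,"w4.png"); err([.493,-.2545,.094])
p,st=mask(s,(3,150,100),(18,255,255),(0,0,560,420)); print(st); w=plane(s,p,.112); print(w.mean(0),rect(w*1000))
p,st=mask(s,(20,120,100),(35,255,255),(0,0,560,420)); print(st); w=plane(s,p,.068); print(w.mean(0),rect(w*1000))
E
```

```text
line heading -10.479732 0.562627 0.09269733
hub [[0.56143738 0.09350182 0.03      ]]
t: 8.7
tcp_pos: [0.4933, -0.2478, 0.1733]
tool_rot: [0.779, 0.627, -0.0, -0.002]
force: [-0.4, 0.0, -0.6]
finger_gap: 1.0
gripper_force: 0.0
tcp [ 0.4935 -0.2468  0.1735] toolx [0.212 0.977 0.002] y heading -12.27 tilt [-0.0027  0.0027 -1.    ] F [ 0.3  1.5 -0.4] gap 1.002 t 8.75
d tool mm [-7.8  1.4 79.5] units [-0.0098  0.0018  0.0994]
[ 272  196   35   88 2916]
[ 0.49641713 -0.24898977  0.112     ] ((496.3741455078125, -249.68162536621094), (56.7884521484375, 20.743120193481445), 77.7088394165039)
[ 522  303   38   67 1554]
[ 0.69012364 -0.39458969  0.068     ] ((687.96875, -403.7104187011719), (32.134063720703125, 83.0567398071289), 4.218653202056885)
```

View pics/w4.png

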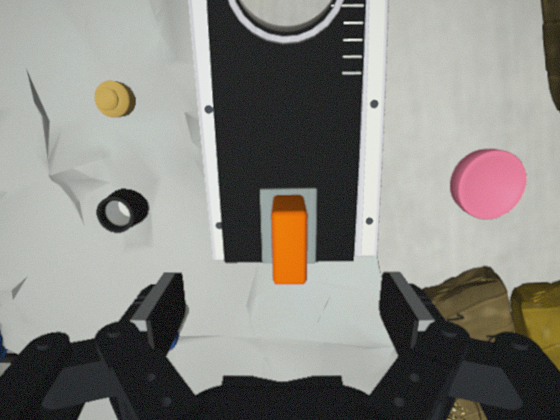

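The handle's top spans (273–307, 209–283), centred at about (290,246). The board and the stand's white margins are both visible. The loupe (122,210) and brass weight (114,98) are well clear to the left. Next I'll get the handle centre and the headings of the board and stand.

```bash
python3 - <<'E'
from h import *
s=eyes.snapshot("wrist"); g=cv2.cvtColor(s["pixels"],cv2.COLOR_RGB2GRAY).astype(int)
h=plane(s,[(290,246)],.112)[0]; print("handle",h)
B={"bl":[], "br":[], "sl":[], "sr":[]}
for v in range(60,250,4):
    row=g[v]; 
    dk=np.nonzero(row[195:370]<70)[0]+195
    if v<190: B["bl"].append((dk.min()-.5,v)); B["br"].append((dk.max()+.5,v))
    l=dk.min(); i=l-3
    while row[i]>215 and i>0: i-=1
    B["sl"].append((i+.5,v)); 
    i=dk.max()+3
    while row[i]>215 and i<559: i+=1
    B["sr"].append((i-.5,v))
for k in B:
    z=.068 if k[0]=='b' else .06
    w=plane(s,B[k],z)[:,:2].astype(np.float32); vx,vy,x,y=cv2.fitLine(w,cv2.DIST_HUBER,0,.001,.001).ravel()
    r=(w-[x,y])@[-vy,vx]; n=np.array([vy,-vx])*np.sign(vy); print(k,"heading",np.degrees(np.arctan2(vy,vx))%180,"std mm",r.std()*1e3,"pt",x,y,B[k][0],B[k][-1])
err([h[0],h[1],.091])
E
```

```text
handle [ 0.49645844 -0.25179963  0.112     ]
bl heading 78.59715 std mm 0.22481833 pt 0.4621633 -0.17332025 (np.float64(211.5), 60) (np.float64(219.5), 188)
br heading 78.4792 std mm 0.19475561 pt 0.5576753 -0.19402792 (np.float64(362.5), 60) (np.float64(356.5), 188)
sl heading 79.05718 std mm 1.8545549 pt 0.44783485 -0.19094801 (np.float64(196.5), 60) (np.float64(213.5), 248)
sr heading 78.72058 std mm 4.0281653 pt 0.5577842 -0.21024318 (np.float64(364.5), 60) (np.float64(356.5), 248)
tcp [ 0.4937 -0.2463  0.1738] toolx [0.211 0.977 0.002] y heading -12.2 tilt [-0.0025  0.0024 -1.    ] F [ 0.1  0.9 -0. ] gap 0.999 t 8.8
d tool mm [-5.   4.1 82.7] units [-0.0062  0.0051  0.1034]
```

```bash
python3 -m pendant '[[[-0.006,0.005,0.02,0,0,-0.11,1],[0,0,0.03,0,0,0,1],[0,0,0.03,0,0,0,1],[0,0,0.023,0,0,0,0.7],[0,0,0,0,0,0,0.5],[0,0,0,0,0,0,0.4],[0,0,0,0,0,0,0.3],[0,0,0,0,0,0,0.15],[0,0,0,0,0,0,0],[0,0,0,0,0,0,0],[0,0,0,0,0,0,0],[0,0,0,0,0,0,0],[0,0,0,0,0,0,0]]]' 30
python3 - <<'E'
from h import *
err([.4965,-.2518,.091])
E
```

```text
t: 10.1
tcp_pos: [0.4977, -0.2533, 0.0934]
tool_rot: [0.774, 0.633, 0.0, 0.001]
force: [-0.1, 1.9, 6.6]
finger_gap: 0.25
gripper_force: 30.7
tcp [ 0.4977 -0.2533  0.0934] toolx [ 0.199  0.98  -0.   ] y heading -11.46 tilt [ 1.e-03 -6.e-04 -1.e+00] F [-0.1  1.9  6.6] gap 0.25 t 10.1
d tool mm [ 1.3 -1.5  2.4] units [ 0.0016 -0.0018  0.003 ]
```

```bash
python3 -m pendant '[[[0,0,0,0,0,0,0],[0,0,0,0,0,0,0],[0,0,0,0,0,-0.04,0],[0.003,0,0,0,0,-0.04,0],[0.005,0,0,0,0,-0.04,0],[0.008,0,0,0,0,0,0],[0.01,0,0,0,0,0,0],[0.01,0,0,0,0,0,0],[0.01,0,0,0,0,0,0],[0.01,0,0,0,0,0,0],[0.01,0,0,0,0,0,0],[0.01,0,0,0,0,0,0],[0.008,0,0,0,0,0,0],[0.005,0,0,0,0,0,0],[0.003,0,0,0,0,0,0],[0,0,0,0,0,0,0],[0,0,0,0,0,0,0]]]' 90
python3 - <<'E'
from h import *
err([.4965,-.2518,.091])
E
```

```text
t: 11.8
tcp_pos: [0.5121, -0.1822, 0.0935]
tool_rot: [0.769, 0.639, 0.0, 0.002]
force: [0.2, -3.3, 7.0]
finger_gap: 0.24
gripper_force: 89.2
tcp [ 0.5121 -0.1822  0.0935] toolx [ 0.183  0.983 -0.002] y heading -10.57 tilt [ 0.0025 -0.0029 -1.    ] F [ 0.2 -3.3  7. ] gap 0.24 t 11.8
d tool mm [-71.2  -2.6   2.7] units [-0.089  -0.0032  0.0034]
```

```bash
python3 -m pendant '[[[0.003,0,0,0,0,0,0],[0.005,0,0,0,0,0,0],[0.008,0,0,0,0,0,0],[0.01,0,0,0,0,0,0],[0.01,0,0,0,0,0,0],[0.01,0,0,0,0,0,0],[0.008,0,0,0,0,0,0],[0.005,0,0,0,0,0,0],[0.003,0,0,0,0,0,0],[0,0,0,0,0,0,0],[0,0,0,0,0,0,0]]]' 90
cat > nose.py <<'E'
from h import *
err([.5,-.11,.0935])
s=eyes.snapshot("top")
p,st=mask(s,(18,110,90),(38,255,255),(235,160,300,235)); print(st)
w=plane(s,p,.068); r=rect(w*1000); print("nose stripe",w.mean(0)[:2],r)
u=np.array([.184,.983]); n=np.array([.983,-.184])
a=w[:,:2]@u; b=w[:,:2]@n
A=np.polyfit(b-b.mean(),a,1); print("stripe along: mean %.4f max %.4f slope %.4f"%(a.mean(),np.percentile(a,97),A[0]),"lat",b.min(),b.max())
hs=cv2.cvtColor(s["pixels"],cv2.COLOR_RGB2HSV)
m=(cv2.inRange(hs,(0,100,60),(8,255,255))|cv2.inRange(hs,(172,100,60),(180,255,255))); m[:,:205]=0;m[:,258:]=0;m[:150]=0;m[225:]=0
v,x=np.nonzero(m); q=plane(s,np.c_[x,v],.03)[:,:2]
print("red n",len(q),"along",np.median(q@u),"slope",np.polyfit(q@n,q@u,1)[0] if len(q)>5 else None)
save(s,"n%d.png"%int(monitor.sense()["t"]*100),(185,130,400,260),3.6)
E
python3 nose.py; ls pics
```

```text
t: 12.9
tcp_pos: [0.5213, -0.1334, 0.0936]
tool_rot: [0.769, 0.639, 0.0, 0.002]
force: [0.1, -4.0, 6.4]
finger_gap: 0.245
gripper_force: 89.3
tcp [ 0.5213 -0.1334  0.0936] toolx [ 0.184  0.983 -0.002] y heading -10.58 tilt [ 0.0026 -0.0026 -1.    ] F [ 0.1 -4.   6.4] gap 0.245 t 12.9
d tool mm [ 19.1 -25.2  -0. ] units [ 0.0238 -0.0315 -0.0001]
[243 172   3   5  11]
nose stripe [0.59656847 0.0583376 ] ((596.0894775390625, 57.387001037597656), (10.991676330566406, 5.383703231811523), 1.1640205383300781)
stripe along: mean 0.1671 max 0.1697 slope 0.0660 lat 0.5694851009273855 0.5813264355384947
red n 8 along 0.19415126492226745 slope -0.008301364569833589
c0.png
n1295.png
side0.png
t2.png
top0.png
w1.png
w3.png
w4.png
```

```bash
python3 - <<'E'
from h import *
w=eyes.snapshot("wrist")["pixels"]; s=eyes.snapshot("side")["pixels"]; t=eyes.snapshot("top")["pixels"]
a=cv2.resize(s[180:310,240:370],(400,400)); b=cv2.resize(t[140:240,200:300],(400,400)); c=cv2.resize(w,(267,200))
o=np.zeros((600,800,3),np.uint8); o[:400,:400]=a; o[:400,400:]=b; o[400:,:267]=c
cv2.imwrite("pics/m5.png",o[:,:,::-1])
E
```

```text
(no output)
```

View pics/m5.png

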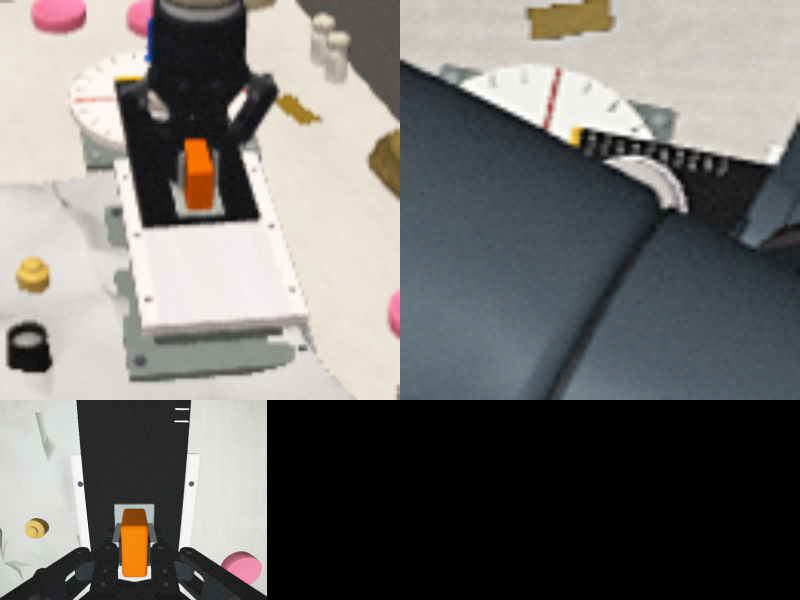

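Top crop: the yellow nose corner is at (575,135), short of the red line at (553,100). Side crop: the board lies flat on the stand, with the red line visible left of the nose. I'm moving 14 mm closer, then measuring to sub-pixel.

```bash
python3 -m pendant '[[[0.003,0,0,0,0,0,0],[0.005,0,0,0,0,0,0],[0.005,0,0,0,0,0,0],[0.003,0,0,0,0,0,0],[0.0015,0,0,0,0,0,0],[0,0,0,0,0,0,0],[0,0,0,0,0,0,0]]]' 90
cat > sub.py <<'E'
from h import *
from scipy.ndimage import map_coordinates
u=np.array([.1825,.9832]); n=np.array([.9832,-.1825])   # stand y, x
def proj(s,P):
    q=(np.asarray(P)-np.array(s["eye"]))@att(s); a=q[:,:2]/q[:,2:]; a=a*(1+s["k1"]*(a**2).sum(1,keepdims=True))
    K=np.array(s["intrinsics"]); return np.c_[a[:,0]*K[0,0]+K[0,2],a[:,1]*K[1,1]+K[1,2]]
def strip(s,bs,al,z):
    P=np.array([np.r_[a*u+b*n,z] for b in bs for a in al]); px=proj(s,P); im=s["pixels"].astype(float)
    return np.stack([map_coordinates(im[:,:,c],[px[:,1],px[:,0]],order=1) for c in range(3)],-1).reshape(len(bs),len(al),3)
if __name__=="__main__":
    err([.5,-.11,.0935])
    al=np.arange(.13,.235,.0005)
    for name in ("top","side"):
        s=eyes.snapshot(name)
        for b in np.arange(.47,.63,.008):
            T=strip(s,[b],al,.03)[0]; red=np.clip(T[:,0]-T[:,1]-30,0,None)*(abs(T[:,1]-T[:,2])<30)
            Y=strip(s,[b],al,.068)[0]; yel=np.clip(np.minimum(Y[:,0],Y[:,1])-Y[:,2]-25,0,None)
            o="%s b=%.3f "%(name,b)
            if red.max()>40: o+="red %.4f "%((red*al).sum()/red.sum())
            if yel.max()>40:
                k=np.nonzero(yel>yel.max()/2)[0]; o+="yel %.4f..%.4f"%(al[k[0]],al[k[-1]])
            if len(o)>16: print(o)
E
python3 sub.py
```

```text
t: 13.8
tcp_pos: [0.5239, -0.12, 0.0936]
tool_rot: [0.769, 0.639, 0.0, 0.002]
force: [-1.6, -4.7, 6.8]
finger_gap: 0.243
gripper_force: 89.3
tcp [ 0.5239 -0.12    0.0936] toolx [ 0.183  0.983 -0.003] y heading -10.57 tilt [ 0.0028 -0.0032 -1.    ] F [-1.6 -4.7  6.8] gap 0.243 t 13.8
d tool mm [  5.5 -25.3   0. ] units [ 0.0068 -0.0317  0.    ]
top b=0.566 yel 0.1785..0.1840
top b=0.574 red 0.1933 yel 0.1780..0.1825
top b=0.582 yel 0.1775..0.1840
top b=0.590 red 0.1934 
top b=0.598 red 0.1927 
top b=0.614 red 0.1931 
side b=0.486 yel 0.1800..0.1855
side b=0.494 yel 0.1805..0.1860
side b=0.502 yel 0.1795..0.1850
```

```bash
sed -i 's/np.arange(.47,.63,.008)/np.r_[np.arange(.448,.506,.005),np.arange(.562,.626,.004)]/; s/-30,0,None)\*(abs(T\[:,1\]-T\[:,2\])<30)/-15,0,None)*(abs(T[:,1]-T[:,2])<30)/; s/red.max()>40/red.max()>25/' sub.py
python3 -m pendant '[[[0.003,0,0,0,0,0,0],[0.003,0,0,0,0,0,0],[0,0,0,0,0,0,0],[0,0,0,0,0,0,0]]]' 90
python3 sub.py
```

```text
t: 14.3
tcp_pos: [0.5248, -0.1153, 0.0937]
tool_rot: [0.769, 0.639, 0.0, 0.002]
force: [0.4, -5.2, 7.4]
finger_gap: 0.243
gripper_force: 89.2
tcp [ 0.5248 -0.1153  0.0937] toolx [ 0.184  0.983 -0.003] y heading -10.58 tilt [ 0.0029 -0.0031 -1.    ] F [ 0.4 -5.2  7.4] gap 0.243 t 14.3
d tool mm [  0.7 -25.4   0.1] units [ 0.0008 -0.0317  0.0001]
top b=0.562 yel 0.1830..0.1880
top b=0.566 yel 0.1830..0.1880
top b=0.570 yel 0.1830..0.1875
top b=0.574 yel 0.1835..0.1880
top b=0.578 yel 0.1825..0.1880
top b=0.582 yel 0.1835..0.1885
top b=0.594 red 0.1926 
top b=0.598 red 0.1927 
top b=0.602 red 0.1932 
top b=0.606 red 0.1933 
top b=0.610 red 0.1926 
top b=0.614 red 0.1931 
top b=0.618 red 0.1932 
top b=0.622 red 0.1925 
side b=0.453 red 0.1971 
side b=0.458 red 0.1971 
side b=0.463 red 0.1968 
side b=0.468 red 0.1966 
side b=0.473 red 0.1966 
side b=0.478 red 0.1961 
side b=0.488 yel 0.1835..0.1920
side b=0.493 yel 0.1860..0.1920
side b=0.498 yel 0.1860..0.1915
side b=0.503 yel 0.1850..0.1910
side b=0.566 red 0.1365 
side b=0.606 red 0.1974 
side b=0.610 red 0.1983 
side b=0.614 red 0.1962
```

```bash
python3 -m pendant '[[[0.003,0,0,0,0,0,0],[0.003,0,0,0,0,0,0],[0.0005,0,0,0,0,0,0],[0,0,0,0,0,0,0],[0,0,0,0,0,0,0],[0,0,0,0,0,0,0]]]' 90
python3 sub.py; python3 - <<'E'
from h import *
w=eyes.snapshot("wrist")["pixels"]; s=eyes.snapshot("side")["pixels"]; t=eyes.snapshot("top")["pixels"]
a=cv2.resize(s[180:310,240:370],(400,400)); b=cv2.resize(t[150:220,210:280],(400,400)); c=cv2.resize(w,(267,200))
o=np.zeros((600,800,3),np.uint8); o[:400,:400]=a; o[:400,400:]=b; o[400:,:267]=c
cv2.imwrite("pics/m6.png",o[:,:,::-1])
E
```

```text
t: 15.0
tcp_pos: [0.5258, -0.1104, 0.0937]
tool_rot: [0.769, 0.639, 0.0, 0.002]
force: [-1.0, -5.3, 7.5]
finger_gap: 0.242
gripper_force: 89.3
tcp [ 0.5258 -0.1104  0.0937] toolx [ 0.183  0.983 -0.003] y heading -10.57 tilt [ 0.0029 -0.0034 -1.    ] F [-1.  -5.3  7.5] gap 0.242 t 15.0
d tool mm [ -4.4 -25.4   0.1] units [-0.0055 -0.0318  0.0001]
top b=0.562 yel 0.1875..0.1930
top b=0.566 yel 0.1880..0.1925
top b=0.570 yel 0.1885..0.1925
top b=0.574 yel 0.1880..0.1930
top b=0.578 yel 0.1875..0.1925
top b=0.582 yel 0.1880..0.1925
top b=0.594 red 0.1927 
top b=0.598 red 0.1927 
top b=0.602 red 0.1932 
top b=0.606 red 0.1933 
top b=0.610 red 0.1926 
top b=0.614 red 0.1930 
top b=0.618 red 0.1932 
top b=0.622 red 0.1925 
side b=0.453 red 0.1970 
side b=0.458 red 0.1972 
side b=0.463 red 0.1967 
side b=0.468 red 0.1967 
side b=0.483 red 0.1955 
side b=0.488 yel 0.1875..0.1945
side b=0.493 yel 0.1915..0.1980
side b=0.498 yel 0.1925..0.1975
side b=0.503 yel 0.1895..0.1965
side b=0.566 red 0.1420 
side b=0.602 red 0.1970 
side b=0.610 red 0.1958
```

View pics/m6.png

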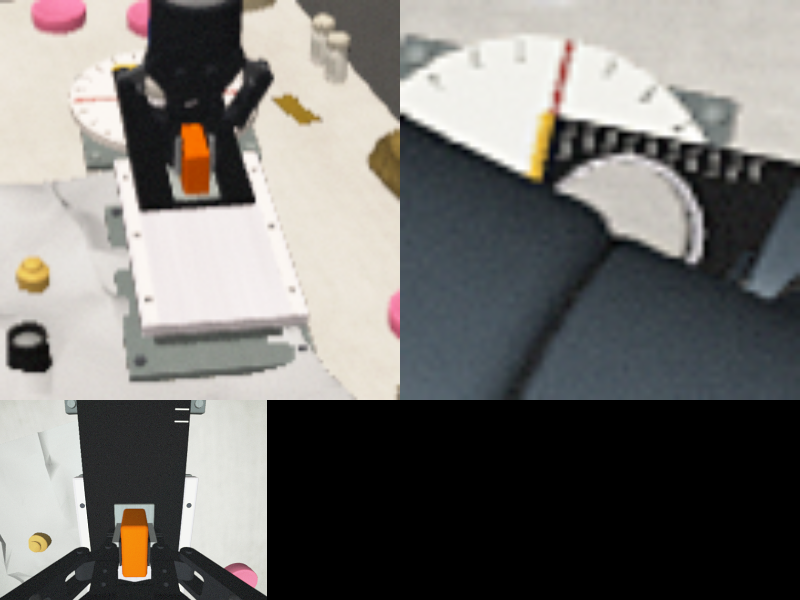

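In the top crop the yellow nose edge runs straight into the red line at (553,112), and the tin sits in its ring at (630,205). The side crop shows the board resting on the bed. I'll check that it's level and still from the depth image.

```bash
python3 - <<'E'
from h import *
from sub import u,n
for nm in ("wrist","top"):
    s=eyes.snapshot(nm); px=np.array([(x,y) for y in range(420) for x in range(560)]); d=s["depth"].reshape(-1)
    P=np.array(s["eye"])+ray(s,px)*d[:,None]; g=s["pixels"].max(2).reshape(-1)
    a=P[:,:2]@u; b=P[:,:2]@n
    def fit(k,l):
        A=np.c_[a[k]-a[k].mean(),b[k]-b[k].mean(),np.ones(k.sum())]; c,*_=np.linalg.lstsq(A,P[k,2],rcond=None); print(nm,l,k.sum(),"a %.3f..%.3f"%(a[k].min(),a[k].max()),"slope u,n",c[:2].round(4),"z",c[2].round(4))
    ok=(d>0)&(b>.492)&(b<.58)&(P[:,2]>.05)&(P[:,2]<.082)&(g<60)&(a<.19)&(a>-.05)
    if nm=="top": ok&=(b>.565)
    if ok.sum()>50: fit(ok,"board")
    k=(d>0)&(P[:,2]>.045)&(P[:,2]<.075)&(g>190)&(a<.02)&(a>-.26)&(b>.478)&(b<.595)
    if k.sum()>50: fit(k,"bed")
    k=(d>0)&(P[:,2]>.075)&(P[:,2]<.1)&(g>120)&(a>.1)&(a<.18)&(b>.50)&(b<.575)
    if k.sum()>50: print(nm,"tin",k.sum(),a[k].min(),a[k].max(),b[k].min(),b[k].max(),np.median(P[k,2]))
err([.5258,-.1104,.0937]); print(monitor.sense()["ft_torque"],np.abs(monitor.sense()["qd"]).max())
E
```

```text
wrist board 49747 a -0.042..0.108 slope u,n [-0.0033  0.0004] z 0.0676
wrist bed 4680 a -0.104..0.020 slope u,n [ 0.0762 -0.0051] z 0.0634
top board 132 a 0.067..0.187 slope u,n [ 0.0056 -0.0481] z 0.0673
top bed 1307 a -0.193..-0.100 slope u,n [0.0002 0.001 ] z 0.0597
top tin 220 0.10650935976449051 0.17543368290376282 0.5259766305367336 0.5689416114935401 0.08640976934713829
tcp [ 0.5258 -0.1103  0.0937] toolx [ 0.183  0.983 -0.003] y heading -10.56 tilt [ 0.0028 -0.0034 -1.    ] F [-0.8 -3.9  7.8] gap 0.241 t 15.35
d tool mm [-0.   0.1 -0. ] units [-0.0001  0.0001 -0.    ]
[-0.73441869  0.450992    0.19764046] 0.001179123072056493
```

The board is level to about 0.003 rad and still, with about 8 N pressing it onto the stand. The tin is in its ring.

```bash
python3 -c "
from station import job; print(job.sign_off())"
```

```text
the job is handed in; nothing more can be done
None
```

I turned the disc to its stop and slid the board straight out until its yellow nose edge was above the red line (within about 1 mm in two camera views). I handed the job in at about 15.4 s, with the gripper still holding the board level on the stand and the tin in its ring; the sign-off returned no verdict.

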